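Wedge up the front of the cable-reel stand

TASK

The two front levelling feet of the cable-reel stand have to be screwed in a little, and they only turn with the weight off them. Take the long hardwood wedge, lay it flat on the bench and push it thin end first and square under the middle of the stand's front crossbar (the one away from the reel) until both front feet just come off the bench, by a few millimetres and no more, with the rear feet staying down. Finish while still gripping the wedge in place so the feet can be turned; do not shove the stand along the bench or touch it with the gripper, and leave the other things on the bench alone.

Things in the scene. Friction and masses are not known exactly. Their poses are not given: they have to be found in the camera images.
- stand: Loose cable-reel stand, 2 to 3 kg, a third of it on the front feet: level loop of bent 22 mm metal tube (260 mm front to rear, 230 wide), two side legs, empty blue reel (230 mm across, top at 285 mm) on an axle near the rear, four levelling feet. Origin: on the bench under the middle of the front crossbar (the one away from the reel); x points to the rear crossbar, y along the crossbar, z up.
- crossbar_mid (a point): Lowest point of the front crossbar at its middle, 18 mm above the bench at the start. The bar is a round tube 22 mm across, clear for 62 mm to either side of this point up to the feet. Nothing stands above or in front of it; the reel's flange begins 85 mm behind it.
- foot_front_a (a point): Centre of the underside of the front levelling foot on the stand's +y side: black rubber disc 32 mm across, 10 mm thick, straight under the front crossbar, 78 mm from its middle. Its height is the foot's clearance over the bench.
- foot_front_b (a point): The same for the front levelling foot on the stand's -y side.
- foot_rear_a (a point): Centre of the underside of the rear levelling foot on the stand's +y side, under the rear crossbar, 260 mm behind the front one.
- foot_rear_b (a point): The same for the rear levelling foot on the stand's -y side.
- wedge: Plain hardwood wedge, 200 x 40 mm, 100 g, lying on its flat side; top slopes evenly from 3 mm high at the thin end to 33 mm at the butt. Origin: centre of the underside; x to the thin end (at 100 mm). Grip it across its width near the butt. It meets the bar with its thin end 100 mm past the bar's middle; from there it takes 7 to 20 N and each 10 mm lifts the front feet 1.5 mm.
- wedge_tip (a point): Middle of the wedge's thin end, on the underside.
- packer: Rectangular hardwood packing block, 120 x 45 x 30 mm, not tapered; bystander. Origin: centre of the underside.
- solder_spool: Spool of solder wire standing upright, 48 mm across, 50 mm tall; bystander. Origin: centre of the underside.
- screwdriver: Screwdriver lying on the bench; bystander. Origin: on the bench, within its length.
- glue_pot: Small white plastic jar with a red cap, 54 mm across, 70 mm tall; bystander. Origin: centre of the underside.
- spare_disc: Blue plastic spare disc lying flat, 120 mm across, 16 mm thick at the hub; bystander. Origin: centre of the underside.
- spare_foot: Spare levelling foot standing on its rubber disc, stud up, 32 mm across, 38 mm tall; bystander. Origin: centre of the underside.
There are look-alikes about, which are no part of the job. What is shaped like the wedge but purple or yellow is not meant.

How it is judged:
By the outcome, as a careful person would: the job done as asked, in the order asked, and still so for the second after the job is handed in, while the arm keeps its last pose, push and grip.
It also fails if it takes over 45 s, if anything falls off the work surface, if the arm or the gripper's body presses on something with over 40 N, if the wrist force passes 120 N, or if a joint passes its speed limit or range.

ROBOT

A 6-joint arm with a two-finger parallel gripper is mounted at the origin on the work surface. World frame = base frame: x ahead of the robot, y to its left, z up, the work surface at z = 0. Lengths are in m, angles in rad, forces in N, time in s.
With the tool pointing down it reaches from about 0.3 to 0.875 m from the base axis. Payload 6.4 kg.
Tool frame: the origin (TCP) lies at the very end of the fingers, on their centre line; the grasp point (between the pads) lies 19 mm behind it; z points along the fingers, y is the line along which they close (so a half turn about z gives the same grasp; the last joint's range is limited). The gripper opens to 85 mm and grips with 20 to 120 N. Pads are 22 mm wide; open, the fingers measure 114 mm over their backs; the gripper's body (76 mm by 85 mm) begins 54 mm behind the grasp point. The pads swing forward as they close: fully open they stand 13 mm farther back than shut.
Start: joints at [0.984, 0.181, 1.607, -0, 1.354, -0.206], TCP at [0.214, 0.534, 0.231] pointing down, gripper open.
Joint ranges: [-2.99, 2.99], [-0.89, 2.07], [0.3, 2.58], [-1.14, 4.28], [0, 2.63], [-3.12, 3.12]. Speed limits (rad/s): [2.57, 2.57, 3.01, 3.14, 3.14, 3.14].

INTERFACE

Orientations are given as a unit quaternion [w, x, y, z].
In Python, from bench import telemetry, camera, ctrl, spotter gives the robot as it stands.
- The arm moves only by the tool send_rows, never from a script. Its argument "series" is a list of rows, each a list of 3 entries, a list of its own where there are three numbers: the turn, a rotation vector about the world's x, y, z in degrees, then the shift along the world's x, y, z in mm, then the closure, from -1 (fully open) to 1 (shut), so that 0 is half open. In form: [[[rx, ry, rz], [dx, dy, dz], gripper], ...]. A call has 1 to 10 rows; each row is the pose to reach, as a shift and turn from the pose commanded when the call began; what a row does not reach only later rows make up. A row lasts 1/8 s, in which the tool goes at most 62.5 mm and 10.7 degrees, less where a joint would pass 70% of its speed; a pose out of reach is approached as far as the arm can. A call with a gripper value outside its range is refused whole. The fingers move at their own pace and stop on an object; the grip force is fixed at half the most. Time passes only in rows, so rows that repeat a pose let the fingers close. It gives the time, the measured TCP pose, the force, the opening and the grip force at its end, in the units of the state.
- telemetry.get_obs(): the state, without advancing time (a new reading comes with each control period).
- camera(name): name is "scene" or "top"; returns a dict with "pixels" (480x640x3 uint8, red, green, blue), "camera_matrix" (3x3 intrinsics, pixels), "xyz" and "orientation" of the camera in the world. Camera axes: x right, y up, looking along -z (the intrinsics and any distortion apply to the point x, -y, -z); pixel columns grow to the right and rows downward; lengths in m; the calibration is good to about 2 mm. A picture is of the moment at which its call begins. There is no depth.
- ctrl.hand_in(): hands the job in; it is judged then, once.
Trained networks look in the newest picture that a camera, given by its name, has taken for a name from the list of things; names that differ only in an ending like _2 or _b are one class to them, and where a whole thing is asked for, a point or a joint stands for the part that bears it (a point fixed in the world has none). Each returns a list of dicts, best first, with "conf" (0 to 1); they miss things now and then, are a little off and sometimes report something else, mostly with a low value. They report only what shows in the picture. A call takes as long as a camera call. They do not tell look-alikes from the thing itself.
- spotter.boxes_of(thing, camera): "xyz" ([x, y, z] in m, in world coordinates, good to about 4 mm: the middle of the surface that is visible of it).
- spotter.landmark_of(thing, camera): "xyz" ([x, y, z] in m, in world coordinates, good to about 4 mm: a listed point, or the origin of a listed thing).
The state is a dict: "time_s": time; "q": joint angles; "dq": joint speeds; "joint_efforts": joint torques, N m; "eef_pos": TCP position; "eef_rot": TCP orientation; "wrist_force": force on the tool from outside, world axes, zero at the start; "torque": the same for the moment, N m; "opening": opening from 0.0 (shut) to 1.0 (fully open); "grasp_force": force on a finger pad.
Only numpy, scipy, OpenCV 4.12 (cv2) and the standard library are available. Lean on these libraries where they do the work, as an engineer would, in place of code of your own. Each camera call takes 0.05 s, during which the arm holds its last target. There are 200 camera calls.

## Working session

There is one attempt and no reset: what is moved stays moved. The work goes in short steps, Python scripts to look and compute and a tool call to move; the robot and the scene stay as the last step left them, time stands still between calls to the robot, and variables do not carry over. Pictures are saved under pics/ and viewed, at most 10 in all, crops included, and the job is handed in when it is done.

Besides the shell and the picture viewer there is one more tool, called after "Request:" as a command line: name --argument value ..., lists and objects as JSON in quotes. send_rows: Moves the arm, as the interface text tells. Its arguments: {"type":"object","properties":{"series":{"type":"array","items":{"type":"array"}}},"required":["series"]}

```bash
mkdir -p pics; cat > h.py <<'E'
import numpy as np, cv2
from bench import telemetry, camera, ctrl, spotter
from scipy.spatial.transform import Rotation as R
def rot(o):
    o=np.array(o,float)
    return o if o.shape==(3,3) else R.from_quat([o[1],o[2],o[3],o[0]]).as_matrix()
def snap(name,fn=None):
    c=camera(name)
    if fn: cv2.imwrite('pics/'+fn,c['pixels'][:,:,::-1])
    return c
def proj(c,p):
    q=rot(c['orientation']).T@(np.array(p)-c['xyz']); K=np.array(c['camera_matrix'])
    u=K@np.array([q[0],-q[1],-q[2]]); return u[:2]/u[2]
def unproj(c,uv,z):
    d=np.linalg.inv(np.array(c['camera_matrix']))@[uv[0],uv[1],1]
    d=rot(c['orientation'])@np.array([d[0],-d[1],-d[2]]); o=np.array(c['xyz'])
    return o+d*(z-o[2])/d[2]
E
python3 - <<'E'
from h import *
s=telemetry.get_obs();print(s['time_s'],s['eef_pos'],s['eef_rot'],s['opening'])
for n in ['top','scene']:
    c=snap(n,n+'0.png');print(n,[k for k in c],c['xyz'])
    for t in ['wedge','wedge_tip','crossbar_mid','stand','foot_front_a','foot_rear_a','packer']:
        print(t,[(np.round(d['xyz'],3).tolist(),round(d['conf'],2)) for d in spotter.landmark_of(t,n)])
E
```

```text
0.0 [0.2133807  0.53334673 0.23037752] [-3.39960261e-04  1.89258652e-01  9.81926872e-01 -8.15052595e-04] 0.9966622020729016
top ['pixels', 'camera_matrix', 'xyz', 'orientation'] [ 0.41480164 -0.02287279  1.44200293]
wedge [([0.287, -0.553, -0.005], 0.87), ([0.334, -0.258, 0.001], 0.85), ([0.522, -0.252, 0.0], 0.75)]
wedge_tip [([0.19, -0.56, -0.0], 0.96), ([0.505, -0.153, -0.002], 0.74), ([0.3, -0.163, -0.0], 0.58)]
crossbar_mid [([0.505, 0.116, 0.021], 0.85)]
stand [([0.497, 0.111, -0.0], 0.73)]
foot_front_a [([0.579, 0.125, 0.002], 0.88), ([0.422, 0.104, 0.003], 0.77), ([0.531, 0.485, -0.0], 0.53)]
foot_rear_a [([0.385, 0.358, 0.002], 0.97), ([0.578, 0.125, 0.002], 0.69)]
packer [([0.758, -0.169, -0.001], 0.93)]
scene ['pixels', 'camera_matrix', 'xyz', 'orientation'] [ 1.21953497 -0.77693999  0.73836519]
wedge [([0.288, -0.554, 0.003], 0.83), ([0.523, -0.247, -0.004], 0.8), ([0.336, -0.259, -0.0], 0.55)]
wedge_tip [([0.303, -0.166, 0.001], 0.85), ([0.501, -0.154, 0.002], 0.7), ([0.187, -0.564, -0.005], 0.57)]
crossbar_mid [([0.502, 0.111, 0.021], 0.65)]
stand [([0.502, 0.114, -0.002], 0.98)]
foot_front_a [([0.584, 0.128, -0.001], 0.83), ([0.424, 0.099, -0.0], 0.71), ([0.531, 0.485, 0.003], 0.47)]
foot_rear_a [([0.541, 0.385, 0.003], 0.92), ([0.38, 0.36, -0.003], 0.56)]
packer [([0.756, -0.174, 0.002], 0.89)]
```

View pics/top0.png

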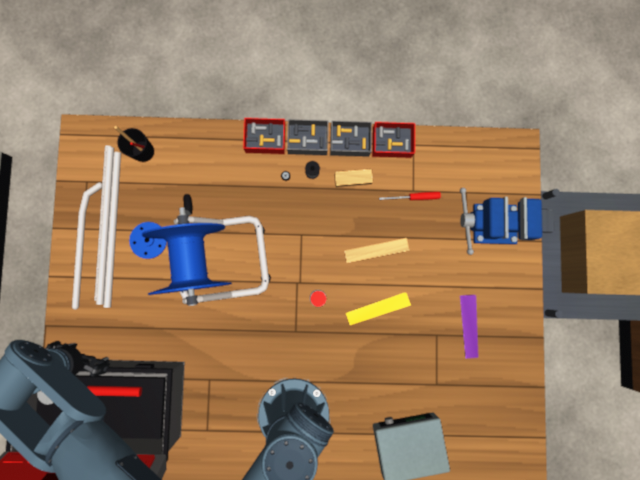

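View pics/scene0.png

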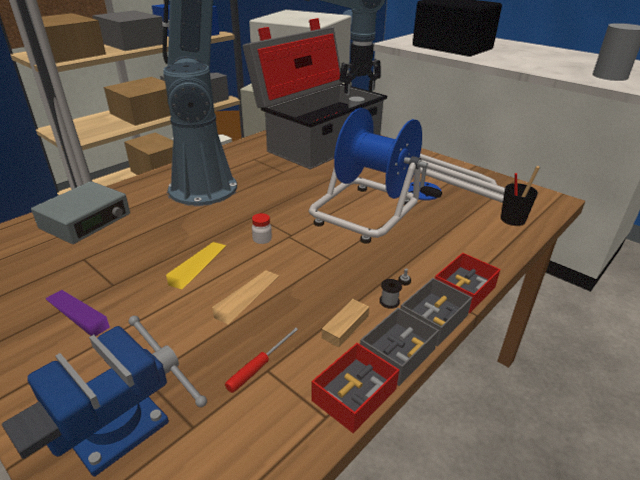

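The top view (image left is +y, image up is +x) shows the hardwood wedge at about px (377,250), with its thin end towards the stand. The yellow one at (378,308) and the purple one at (469,325) are look-alikes. The stand's front crossbar runs from about (262,222) to (267,290), and the jar is at (318,298). The scene view shows the same layout. Next I refine the wedge and bar positions from pixels.

```bash
python3 - <<'E'
from h import *
c=snap('top'); im=c['pixels']; hsv=cv2.cvtColor(im,cv2.COLOR_RGB2HSV)
print('wedge px',im[250,380],'bench',im[270,380],'bar',im[255,264])
m=np.zeros(im.shape[:2],np.uint8); s=np.s_[225:275,335:420]
m[s]=(im[s][:,:,2]>110)&(im[s][:,:,0]>190)
n,l,st,ce=cv2.connectedComponentsWithStats(m); k=1+np.argmax(st[1:,4]); print(st[k])
pts=np.argwhere(l==k)[:,::-1].astype(np.float32); r=cv2.minAreaRect(pts); b=cv2.boxPoints(r); print(np.round(b,1))
o=b[np.argsort(b[:,0])]; tip=unproj(c,o[:2].mean(0),.003); butt=unproj(c,o[2:].mean(0),.033)
d=tip-butt; print('tip',tip,'butt',butt,'len',np.hypot(*d[:2]),'yaw',np.degrees(np.arctan2(d[1],d[0])))
# bar
s2=np.s_[232:278,250:275]; w=im[s2].astype(int); mm=(w.min(2)>150)&((w.max(2)-w.min(2))<40)
p=np.argwhere(mm)[:,::-1]+[250,232]
P=np.array([unproj(c,q,.029)[:2] for q in p]); 
vx,vy,x0,y0=cv2.fitLine(P.astype(np.float32),cv2.DIST_HUBER,0,.001,.001).ravel()
print('bar',x0,y0,'ang',np.degrees(np.arctan(vy/vx)),len(P))
for t in ['glue_pot','screwdriver','spare_foot','solder_spool']: print(t,[(np.round(d['xyz'],3).tolist(),round(d['conf'],2)) for d in spotter.landmark_of(t,'top')][:2])
for t in ['wedge','wedge_tip','crossbar_mid','foot_front_a','foot_rear_a']: print(t,[(np.round(d['xyz'],3).tolist(),round(d['conf'],2)) for d in spotter.landmark_of(t,'top')])
E
```

```text
wedge px [243 209 130] bench [187 130  75] bar [216 207 199]
[344 239  65  24 753]
[[343.9 250.3]
 [406.1 237.6]
 [408.6 250.1]
 [346.4 262.7]]
tip [ 0.49816198 -0.15345693  0.003     ] butt [ 0.54239251 -0.34917802  0.033     ] len 0.20065662974252987 yaw 102.7342278923006
bar 0.49560982 0.11404042 ang 9.210198 274
glue_pot [([0.367, -0.069, 0.003], 0.79)]
screwdriver [([0.7, -0.357, 0.002], 0.66), ([0.522, -0.25, -0.003], 0.25)]
spare_foot []
solder_spool [([0.779, -0.036, -0.0], 0.78)]
wedge [([0.522, -0.253, -0.001], 0.95), ([0.336, -0.258, 0.001], 0.87), ([0.285, -0.552, -0.003], 0.66)]
wedge_tip [([0.302, -0.165, -0.004], 0.91), ([0.499, 0.112, 0.001], 0.67), ([0.188, -0.562, -0.0], 0.63), ([0.503, -0.155, -0.003], 0.57)]
crossbar_mid [([0.502, 0.118, 0.021], 0.75), ([0.418, 0.105, 0.002], 0.67), ([0.522, -0.251, 0.002], 0.55)]
foot_front_a [([0.423, 0.103, 0.001], 0.62), ([0.58, 0.125, 0.002], 0.58)]
foot_rear_a [([0.387, 0.357, 0.003], 0.74)]
```

Request:
send_rows --series '[[[0,0,0],[0,0,60],-1],[[0,0,0],[10,-20,110],-1],[[0,0,0],[30,-70,130],-1],[[0,0,-8],[55,-125,130],-1],[[0,0,-16],[80,-180,130],-1],[[0,0,-24],[105,-235,130],-1],[[0,0,-32],[130,-290,130],-1],[[0,0,-40],[155,-345,130],-1],[[0,0,-48],[175,-400,130],-1],[[0,0,-56],[195,-455,130],-1]]'

```text
time_s: 2.55
eef_pos: [0.409, 0.077, 0.3616]
eef_rot: [0.0, 0.63, 0.777, 0.0]
wrist_force: [0.9, 0.9, -0.4]
opening: 0.996
grasp_force: 0.0
```

Request:
send_rows --series '[[[0,0,0],[18,-58,0],-1],[[0,0,0],[36,-116,0],-1],[[0,0,0],[54,-174,0],-1],[[0,0,0],[72,-232,0],-1],[[0,0,0],[90,-290,-10],-1],[[0,0,0],[108,-345,-40],-1],[[0,0,0],[122,-390,-80],-1],[[0,0,0],[129,-412,-130],-1],[[0,0,0],[129,-412,-190],-1],[[0,0,0],[129,-412,-240],-1]]'

```text
time_s: 3.8
eef_pos: [0.537, -0.3331, 0.1185]
eef_rot: [-0.001, 0.628, 0.778, 0.0]
wrist_force: [-0.0, -0.3, 0.1]
opening: 1.004
grasp_force: 0.0
```

```bash
python3 - <<'E'
from h import *
s=telemetry.get_obs();p=s['eef_pos'];print(s['time_s'],p)
for n in ['top','scene']:
    c=snap(n); im=c['pixels']
    P=np.array([.538,-.335,.02]); u=proj(c,P).astype(int)
    x0,y0=np.clip(u[0]-100,0,440),np.clip(u[1]-75,0,330)
    t=proj(c,p); print(n,u,t)
    cr=cv2.resize(im[y0:y0+150,x0:x0+200],(400,300),interpolation=2)[:,:,::-1]
    globals()[n]=cr
cv2.imwrite('pics/g1.png',np.hstack([top,scene]))
E
```

```text
3.8 [ 0.53696525 -0.33313457  0.11853167]
top [402 245] [408.63088171 243.11490228]
scene [222 309] [218.18250442 274.04109158]
```

View pics/g1.png

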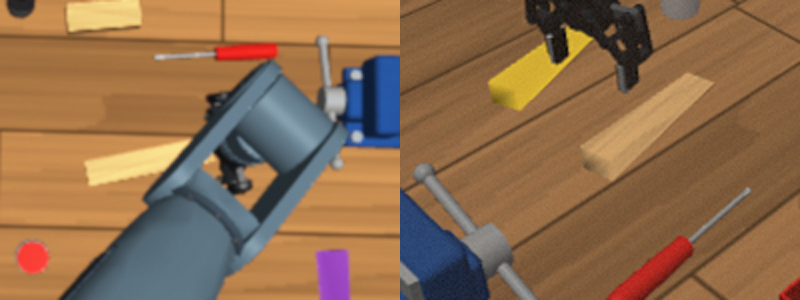

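The scene crop (right half) shows the open fingers above the wedge's butt end. The TCP projects to crop (592,80), above the grasp point at (600,150), and the vise is clear. I go down, staying 25 mm up first, then finish and close.

Request:
send_rows --series '[[[0,0,0],[0,0,-50],-1],[[0,0,0],[0,0,-90],-1],[[0,0,0],[0,0,-105],-1],[[0,0,0],[0,0,-114],-1],[[0,0,0],[0,0,-116],-1]]'

```text
time_s: 4.53
eef_pos: [0.5387, -0.334, 0.0068]
eef_rot: [0.001, 0.628, 0.778, -0.0]
wrist_force: [-0.0, 0.2, 1.6]
opening: 0.999
grasp_force: 0.0
```

Request:
send_rows --series '[[[0,0,0],[0,0,0],-0.3],[[0,0,0],[0,0,0],0.3],[[0,0,0],[0,0,0],1],[[0,0,0],[0,0,0],1],[[0,0,0],[0,0,0],1],[[0,0,0],[0,0,0],1]]'

```text
time_s: 5.28
eef_pos: [0.5385, -0.3339, 0.0065]
eef_rot: [0.001, 0.628, 0.778, -0.0]
wrist_force: [0.0, -0.0, 5.7]
opening: 0.454
grasp_force: 62.0
```

```bash
python3 - <<'E'
from h import *
s=telemetry.get_obs();p=s['eef_pos'];print(s['time_s'],p,s['opening'],s['grasp_force'],s['wrist_force'])
for n in ['top','scene']:
    c=snap(n); im=c['pixels']
    for t in ['wedge','wedge_tip']: print(n,t,[(np.round(d['xyz'],3).tolist(),round(d['conf'],2)) for d in spotter.landmark_of(t,n) if abs(d['xyz'][0]-.52)<.06])
    u=proj(c,[.52,-.25,.02]).astype(int); x0,y0=u[0]-100,u[1]-75
    globals()[n]=cv2.resize(im[y0:y0+150,x0:x0+200],(400,300),interpolation=2)[:,:,::-1]
cv2.imwrite('pics/g2.png',np.hstack([top,scene]))
E
```

```text
5.275 [ 0.53851079 -0.33389576  0.00654239] 0.4541447024630395 62.01575830578804 [ 0.04647387 -0.04121992  5.69667986]
top wedge [([0.519, -0.25, 0.0], 0.72)]
top wedge_tip [([0.502, -0.154, -0.003], 0.7)]
scene wedge [([0.524, -0.248, -0.002], 0.71)]
scene wedge_tip [([0.504, -0.155, 0.001], 0.85)]
```

View pics/g2.png

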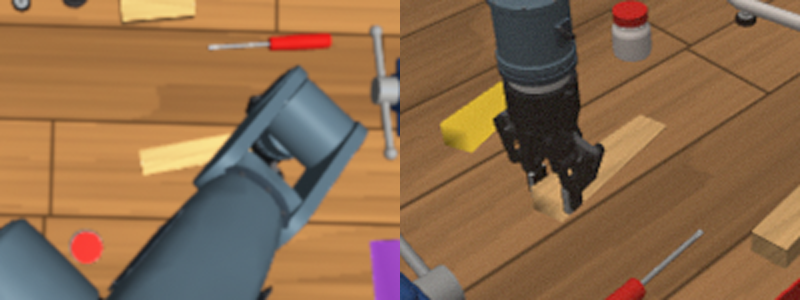

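The wedge is gripped near its butt (scene crop around (560,190)) and lies flat. Now I slide it along the bench to a pre-insert pose, squared to the bar.

Request:
send_rows --series '[[[0,0,0],[0,20,0],1],[[0,0,-1],[0,55,0],1],[[0,0,-2],[1,95,0],1],[[0,0,-3],[2,135,0],1],[[0,0,-3],[2,170,0],1],[[0,0,-3],[2,195,0],1],[[0,0,-3],[2,209,0],1],[[0,0,-3],[2,209,0],1]]'

```text
time_s: 6.58
eef_pos: [0.5404, -0.122, 0.0065]
eef_rot: [0.001, 0.648, 0.762, 0.001]
wrist_force: [0.1, 5.2, 11.2]
opening: 0.457
grasp_force: 62.5
```

```bash
python3 - <<'E'
from h import *
s=telemetry.get_obs();p=s['eef_pos'];q=s['eef_rot'];print(s['time_s'],p,s['opening'],s['wrist_force'],'yaw',2*np.degrees(np.arctan2(q[2],q[1])))
for n in ['top','scene']:
    c=snap(n); im=c['pixels']
    for t in ['wedge','wedge_tip','crossbar_mid','foot_front_a']: print(n,t,[(np.round(d['xyz'],3).tolist(),round(d['conf'],2)) for d in spotter.landmark_of(t,n) if abs(d['xyz'][0]-.52)<.1])
    u=proj(c,[.51,.05,.02]).astype(int); x0,y0=u[0]-100,u[1]-75
    globals()[n]=cv2.resize(im[y0:y0+150,x0:x0+200],(400,300),interpolation=2)[:,:,::-1]
    if n=='top':
        mm=((im[:,:,2]>110)&(im[:,:,0]>190)&(im[:,:,2]<160)); mm[:235]=0; mm[265:]=0; mm[:,:268]=0; mm[:,340:]=0
        a=np.argwhere(mm)[:,::-1].astype(np.float32); print(len(a),np.round(cv2.boxPoints(cv2.minAreaRect(a)),1))
        for k in cv2.boxPoints(cv2.minAreaRect(a)): print(unproj(c,k,.006)[:2])
cv2.imwrite('pics/g3.png',np.hstack([top,scene]))
E
```

```text
6.575 [ 0.54044657 -0.12203219  0.00649531] 0.45740012272763203 [ 0.13199265  5.21759054 11.16504411] yaw 99.26994030870452
top wedge [([0.528, -0.036, 0.002], 0.59)]
top wedge_tip [([0.517, 0.062, -0.001], 0.72)]
top crossbar_mid [([0.5, 0.114, 0.02], 0.65)]
top foot_front_a [([0.577, 0.126, 0.001], 0.69), ([0.524, -0.041, -0.002], 0.36)]
469 [[278.9 244.5]
 [327.6 238.2]
 [329.2 250.9]
 [280.5 257.2]]
[0.53120913 0.06247197]
[ 0.55605945 -0.09499271]
[ 0.51475414 -0.10127409]
[0.49009516 0.05582403]
scene wedge [([0.531, -0.035, -0.002], 0.92)]
scene wedge_tip [([0.516, 0.057, 0.001], 0.95)]
scene crossbar_mid [([0.501, 0.111, 0.02], 0.81), ([0.532, 0.482, 0.002], 0.31)]
scene foot_front_a [([0.58, 0.128, -0.007], 0.95), ([0.423, 0.1, -0.001], 0.84)]
```

View pics/g3.png

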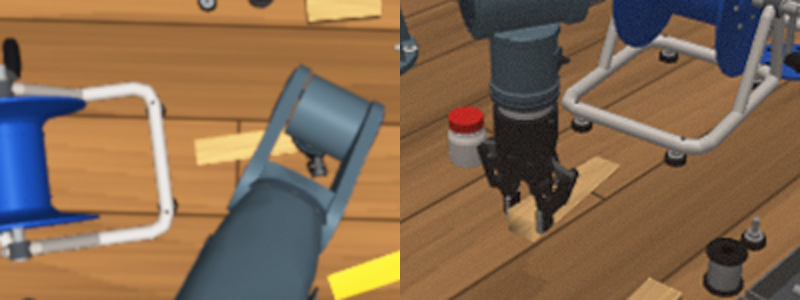

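The wedge is square to the bar (edges at 99°) and its thin end, at crop (195,152), lines up with the middle of the bar at (160,157). I slide it under to about 10 mm short of contact.

Request:
send_rows --series '[[[0,0,0],[-4,20,0],1],[[0,0,0],[-9,50,0],1],[[0,0,0],[-14,80,0],1],[[0,0,0],[-18,105,0],1],[[0,0,0],[-21,125,0],1],[[0,0,0],[-23,137,0],1],[[0,0,0],[-24,142,0],1],[[0,0,0],[-24,142,0],1]]'

```text
time_s: 8.07
eef_pos: [0.5164, 0.0186, 0.0065]
eef_rot: [0.001, 0.648, 0.762, 0.0]
wrist_force: [1.7, 0.1, 10.2]
opening: 0.457
grasp_force: 62.4
```

Request:
send_rows --series '[[[0,0,0],[0,0,0],1],[[0,0,0],[0,2,0],1],[[0,0,0],[-1,4,0],1],[[0,0,0],[-1,4,0],1]]'

```text
time_s: 8.57
eef_pos: [0.5157, 0.0218, 0.0065]
eef_rot: [0.002, 0.648, 0.762, 0.0]
wrist_force: [1.5, -4.2, 7.8]
opening: 0.459
grasp_force: 62.4
```

```bash
cat > chk.py <<'E'
from h import *
import sys
s=telemetry.get_obs();p=s['eef_pos'];q=s['eef_rot'];print(s['time_s'],p,s['opening'],s['wrist_force'],'yaw',2*np.degrees(np.arctan2(q[2],q[1])))
c=snap('top');im={'top':c['pixels']}
print('top',[(t,[(np.round(d['xyz'],3).tolist()) for d in spotter.landmark_of(t,'top') if abs(d['xyz'][0]-.5)<.13]) for t in ['wedge_tip','crossbar_mid','foot_front_a','foot_rear_a']])
c=snap('scene')
print('scene',[(t,[(np.round(d['xyz'],4).tolist()) for d in spotter.landmark_of(t,'scene') if abs(d['xyz'][0]-.5)<.13]) for t in ['wedge_tip','crossbar_mid','foot_front_a','foot_rear_a']])
u=proj(c,[.502,.115,.02]).astype(int); x0,y0=u[0]-65,u[1]-50
print('crop origin',x0,y0)
cv2.imwrite('pics/'+sys.argv[1],cv2.resize(c['pixels'][y0:y0+100,x0:x0+130],None,fx=6,fy=6,interpolation=2)[:,:,::-1])
np.save(sys.argv[1][:-4],c['pixels'])
E
python3 chk.py a1.png
```

```text
8.575 [0.51573431 0.02177466 0.00651341] 0.45858237078935626 [ 1.51733121 -4.21057311  7.81395425] yaw 99.22130220773869
top [('wedge_tip', [[0.49, 0.205, -0.001]]), ('crossbar_mid', [[0.5, 0.115, 0.021]]), ('foot_front_a', [[0.576, 0.123, 0.0], [0.424, 0.104, 0.002]]), ('foot_rear_a', [[0.384, 0.359, 0.003]])]
scene [('wedge_tip', [[0.4928, 0.2039, -0.0028]]), ('crossbar_mid', [[0.4994, 0.1144, 0.0195], [0.5416, 0.3825, 0.0044]]), ('foot_front_a', [[0.582, 0.127, -0.0053]]), ('foot_rear_a', [[0.5421, 0.3849, -0.0006], [0.3782, 0.3612, -0.0042]])]
crop origin 276 175
```

View pics/a1.png

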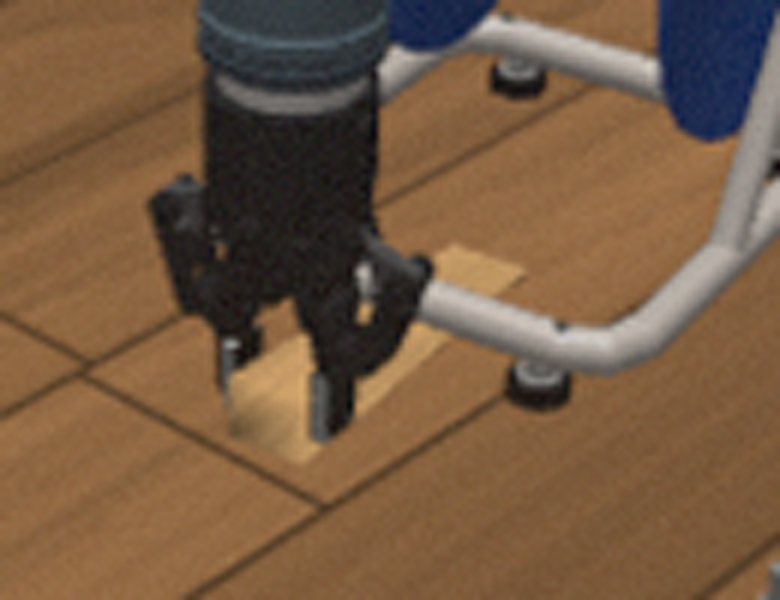

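The picture shows the wedge under the bar with its thin end emerging behind at crop (490,260). The front foot at (540,385) is still on the bench. Next I push in small steps and watch the force.

Request:
send_rows --series '[[[0,0,0],[0,2,0],1],[[0,0,0],[-0.5,4,0],1],[[0,0,0],[-1,6,0],1],[[0,0,0],[-1,6,0],1]]'

```text
time_s: 9.57
eef_pos: [0.5147, 0.0277, 0.0065]
eef_rot: [0.002, 0.648, 0.762, 0.0]
wrist_force: [-0.0, -5.0, 8.6]
opening: 0.454
grasp_force: 62.4
```

Request:
send_rows --series '[[[0,0,0],[0,2,0],1],[[0,0,0],[-0.5,4,0],1],[[0,0,0],[-0.5,4,0],1]]'

```text
time_s: 9.95
eef_pos: [0.5143, 0.0312, 0.0065]
eef_rot: [0.002, 0.648, 0.762, 0.0]
wrist_force: [2.0, -7.6, 7.6]
opening: 0.452
grasp_force: 62.2
```

Request:
send_rows --series '[[[0,0,0],[0,2,0],1],[[0,0,0],[-0.5,4,0],1],[[0,0,0],[-0.5,4,0],1]]'

```text
time_s: 10.32
eef_pos: [0.5141, 0.0337, 0.0065]
eef_rot: [0.003, 0.648, 0.762, -0.001]
wrist_force: [2.0, -13.6, 6.2]
opening: 0.458
grasp_force: 62.0
```

Request:
send_rows --series '[[[0,0,0],[0,2,0],1],[[0,0,0],[-0.5,4,0],1],[[0,0,0],[-0.5,4,0],1]]'

```text
time_s: 10.7
eef_pos: [0.5138, 0.0376, 0.0065]
eef_rot: [0.003, 0.648, 0.762, -0.001]
wrist_force: [2.2, -15.5, 5.1]
opening: 0.455
grasp_force: 62.0
```

Request:
send_rows --series '[[[0,0,0],[-0.5,2,0],1],[[0,0,0],[-1,4,0],1],[[0,0,0],[-1,4,0],1]]'

```text
time_s: 11.08
eef_pos: [0.5129, 0.0417, 0.0065]
eef_rot: [0.003, 0.648, 0.762, -0.0]
wrist_force: [3.2, -14.7, 4.3]
opening: 0.454
grasp_force: 61.9
```

```bash
python3 chk.py a2.png; python3 - <<'E'
import numpy as np,cv2
a,b=[cv2.cvtColor(np.load(f),cv2.COLOR_RGB2GRAY).astype(np.float32) for f in('a1.npy','a2.npy')]
for n,(x,y,w,h) in dict(bar_right=(362,225,24,16),foot_b=(358,232,16,14),rear=(356,182,14,10),reel=(400,140,20,20)).items():
    w_=cv2.createHanningWindow((w,h),cv2.CV_32F); print(n,cv2.phaseCorrelate(a[y:y+h,x:x+w],b[y:y+h,x:x+w],w_))
E
```

```text
11.075 [0.5129435  0.04171834 0.0065192 ] 0.4541162207797674 [  3.20248475 -14.72525985   4.29519069] yaw 99.22759798478374
top [('wedge_tip', [[0.489, 0.224, -0.003]]), ('crossbar_mid', [[0.503, 0.116, 0.022]]), ('foot_front_a', [[0.421, 0.104, -0.002], [0.576, 0.126, 0.004]]), ('foot_rear_a', [])]
scene [('wedge_tip', [[0.4896, 0.2225, 0.0019]]), ('crossbar_mid', [[0.5028, 0.1108, 0.0197]]), ('foot_front_a', [[0.5823, 0.1264, -0.0035], [0.4877, 0.2237, 0.0002]]), ('foot_rear_a', [[0.3801, 0.3614, -0.0012], [0.5427, 0.3873, 0.0017]])]
crop origin 276 175
bar_right ((0.0032348689589234425, -0.48146216650581586), 0.8996554724872112)
foot_b ((0.12120636884641733, 0.7210018378145993), 0.9515970160563787)
rear ((0.5736656360360186, -0.0074425812646286005), 1.0335950549443562)
reel ((-0.027953096298087843, -0.2094540123043327), 0.8060855090618133)
```

View pics/a2.png

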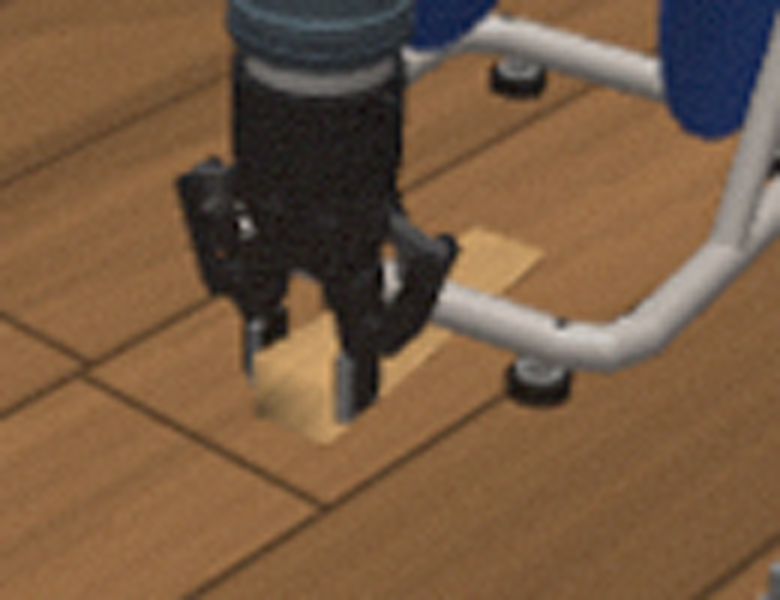

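The wedge is further under, with its thin end at crop (500,245). The bar has risen about 0.5 px, roughly 1 mm, and the rear feet and stand have not shifted. I push about 8 mm more, for close to 2.5 mm of clearance.

Request:
send_rows --series '[[[0,0,0],[-0.5,2,0],1],[[0,0,0],[-1,4,0],1],[[0,0,0],[-1,6,0],1],[[0,0,0],[-1.5,8,0],1],[[0,0,0],[-1.5,8,0],1]]'

```text
time_s: 12.2
eef_pos: [0.5114, 0.0497, 0.0065]
eef_rot: [0.003, 0.648, 0.762, -0.0]
wrist_force: [3.4, -15.0, 5.3]
opening: 0.453
grasp_force: 62.0
```

```bash
python3 chk.py a3.png; python3 - <<'E'
import numpy as np,cv2
from h import *
c=snap('scene'); print('px per mm z',proj(c,[.54,.12,.04])-proj(c,[.54,.12,.03]))
a,b=[cv2.cvtColor(np.load(f),cv2.COLOR_RGB2GRAY).astype(np.float32) for f in('a1.npy','a3.npy')]
for n,(x,y,w,h) in dict(bar_right=(362,220,30,22),rear=(350,176,24,18),bench=(290,255,40,20)).items():
    w_=cv2.createHanningWindow((w,h),cv2.CV_32F); print(n,cv2.phaseCorrelate(a[y:y+h,x:x+w],b[y:y+h,x:x+w],w_))
for n,X,Y in (('bar',372,slice(215,245)),('bar2',366,slice(215,245)),('foot',365,slice(228,250))):
    print(n,a[Y,X].astype(int),b[Y,X].astype(int))
E
```

```text
12.2 [0.51140893 0.04969037 0.00651423] 0.45279929081871073 [  3.37092766 -14.992355     5.28725946] yaw 99.23313776622054
top [('wedge_tip', [[0.488, 0.233, -0.001]]), ('crossbar_mid', [[0.502, 0.116, 0.023]]), ('foot_front_a', [[0.577, 0.126, 0.001], [0.421, 0.104, 0.007], [0.389, 0.358, 0.001]]), ('foot_rear_a', [[0.388, 0.358, 0.004]])]
scene [('wedge_tip', [[0.4895, 0.2314, 0.0027]]), ('crossbar_mid', [[0.5003, 0.1111, 0.0202]]), ('foot_front_a', [[0.5011, 0.113, 0.0252], [0.5803, 0.1267, -0.0049]]), ('foot_rear_a', [[0.5411, 0.3871, 0.0005], [0.3775, 0.3591, -0.0007]])]
crop origin 276 175
px per mm z [ 0.19623955 -3.04648424]
bar_right ((0.15278759580806067, -0.7519945934643903), 0.9986344966623518)
rear ((0.15746501197431684, 0.14829681887488633), 1.0335688248828605)
bench ((-0.15859742620651573, 0.016995864287757456), 1.0915675556659699)
bar [118 115 119 122 120 117 120 117 115 118 114 109 116 117 152 193 203 179
 160 136 106  94  99  98 110 106 105  99 100 101] [118 111 113 121 121 117 119 117 115 114 117 113 117 151 193 201 182 163
 133 109  92  94 100  98 110 106 105 102  98  99]
bar2 [115 118 118 112 113 111 120 120 116 115 119 109 134 186 193 192 167 151
 126 102  96 102  95 124  72  34  18  32  56 104] [142 158 128 107 110 114 118 119 121 115 114 135 187 195 190 170 154 132
 109  92  90  93 121  92  32  29  26  55 105 102]
foot [183 196 187 160 141 124  97  93  98  93 127  73  30  27  26  61 106 103
 103  97  99 105] [196 186 163 146 120  97  98 108  96 123  87  29  26  30  62 108 103 101
 106  97  98 103]
```

View pics/a3.png

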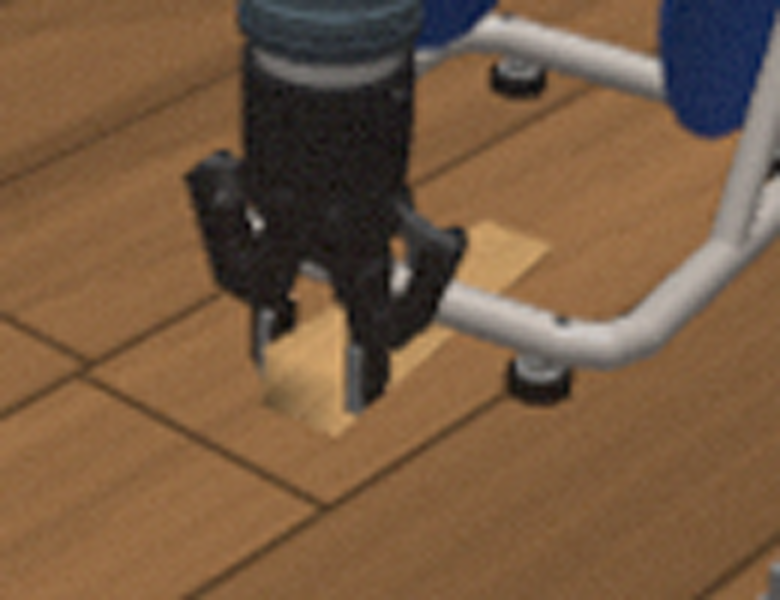

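The front foot and bar have risen about 0.95 px at 0.305 px/mm, which is close to 3 mm. The rear foot at crop (518,78) has not moved, the stand has not shifted and the wedge is still gripped, so I hand in.

```bash
python3 -c "
from bench import ctrl; print(ctrl.hand_in())"
```

```text
the job is handed in; nothing more can be done
None
```

I handed the job in with the wedge still gripped, flat and square under the middle of the front crossbar: the front is up about 3 mm by camera, the rear feet are down and the stand has not shifted; the gripper hid one front foot, so I measured only the other.

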